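Pack the sampler case at the cigar roller's table

ROBOT

A 6-joint arm with a two-finger parallel gripper is mounted at the origin on the work surface. World frame = base frame: x ahead of the robot, y to its left, z up, the work surface at z = 0. Lengths are in m, angles in degrees, forces in N, time in s.
With the tool pointing down it reaches from about 0.35 to 0.875 m from the base axis. Payload 4.2 kg.
Tool frame: the origin (TCP) lies midway between the tips of the shut fingers; the grasp point (between the pads) lies 19 mm behind it; z points along the fingers, y is the line along which they close (so a half turn about z gives the same grasp; the last joint's range is limited). The gripper opens to 87 mm and grips with 3 to 60 N. Pads are 19 mm wide; open, the fingers measure 117 mm over their backs; the gripper's body (75 mm by 190 mm) begins 51 mm behind the grasp point.
Start: joints at [91.765, 22.042, 0.453, 0, -68.411, -14.817], TCP at [0.141, 0.609, 0.223] pointing down, gripper open.
Joint ranges: [-179.83, 179.83], [-69.29, 118.12], [-61.27, 80.66], [-181.25, 117.63], [-171.15, -9.14], [-177.46, 177.46]. Speed limits (degrees/s): [159.86, 159.86, 180, 180, 180, 180].

INTERFACE

Orientations are given as a 3x3 rotation matrix whose columns are the frame's x, y, z axes.
In Python, from station import r, cams gives the robot as it stands.
- The arm moves only by the tool play_rows, never from a script. Its argument "commands" is text: rows parted by semicolons, each of 6 numbers parted by spaces: the shift along the world's x, y, z normalised to -1 to 1, where 1 is 30 mm, then the turn, a rotation vector about the world's x, y, z normalised to -1 to 1, where 1 is 0.15 rad. A call has 1 to 20 rows; each row shifts and turns the commanded pose from where the row before left it; what a row does not reach is not made up. A row lasts 1/10 s, in which the tool goes at most 50 mm and 8.59 degrees, less where a joint would pass 70% of its speed; a pose out of reach is approached as far as the arm can. A call with a number of a shift or a turn outside -1 to 1 is refused whole. A call with a gripper value outside its range is refused whole. "grip" is the finger opening in mm, from 0 to 87, set as the call begins (left out, the last holds). The fingers move at their own pace and stop on an object; the grip force is fixed at half the most. Time passes only in rows, so rows that do not move let the fingers close. It gives the time, the measured TCP pose, the force, the opening and the grip force at its end, in the units of the state.
- r.sense(): the state, without advancing time (a new reading comes with each control period).
- cams.capture(name): name is "scene" or "side" or "wrist"; returns (picture, depth): 420x560x3 uint8, blue, green, red; 420x560 float32, m along the optical axis (not along the pixel's ray), 0 where there is no reading.
- cams.camera_info(name): a dict with "mtx" (3x3 intrinsics, pixels), "k1" (the pictures are not rectified: a ray, as slopes to the right and down, at radius r is drawn at 1 + k1 r^2 times it, then the intrinsics apply), "R" (3x3) and "t" (3): a world point X has camera coordinates R X + t. Camera axes: x right, y down, z forward; pixel columns grow to the right and rows downward; lengths in m; the calibration is good to about 2 mm. A picture is of the moment at which its call begins: read the wrist's pose just before it. camera_info takes no time and is no camera call; for the wrist camera it gives the pose at the moment of the call.
- r.finish_job(): hands the job in; it is judged then, once.
The state is a dict: "time_s": time; "joints": joint angles; "joint_velocities": joint speeds; "effort": joint torques, N m; "tcp_pos": TCP position; "ee_rot": TCP orientation; "wrist_force": force on the tool from outside, world axes, zero at the start; "moment": the same for the moment, N m; "gripper_width": opening from 0.0 (shut) to 1.0 (fully open); "gripper_force": force on a finger pad.
Only numpy, scipy, OpenCV 4.12 (cv2) and the standard library are available. Lean on these libraries where they do the work, as an engineer would, in place of code of your own. Each camera call takes 0.05 s, during which the arm holds its last target. There are 200 camera calls.

TASK

Pack the sampler case: lay each of the four thick cigars flat in the cradle made for its length, down between the end stops, either way round. Set them down without dropping them, and leave the two slim cigars lying where they are on the board.

Things in the scene. Friction and masses are not known exactly. Their poses are not given: they have to be found in the camera images.
- cigar_longest_mid (a point): The longest of the four thick cigars: square section with rounded edges, brown with a straw-coloured band near one end, 150 mm long, 20 mm wide and high, under 30 g, loose. Lies on the fixed wooden rolling board (270 x 360 mm, 12 mm high) at the start, turned a little. The point is its centre, 10 mm above what it lies on; x runs along the cigar, z up.
- cigar_long_mid (a point): The second longest of the four thick cigars: square section with rounded edges, brown with a straw-coloured band near one end, 126 mm long, 20 mm wide and high, under 30 g, loose. Lies on the fixed wooden rolling board (270 x 360 mm, 12 mm high) at the start, turned a little. The point is its centre, 10 mm above what it lies on; x runs along the cigar, z up.
- cigar_short_mid (a point): The second shortest of the four thick cigars: square section with rounded edges, brown with a straw-coloured band near one end, 102 mm long, 20 mm wide and high, under 30 g, loose. Lies on the fixed wooden rolling board (270 x 360 mm, 12 mm high) at the start, turned a little. The point is its centre, 10 mm above what it lies on; x runs along the cigar, z up.
- cigar_shortest_mid (a point): The shortest of the four thick cigars: square section with rounded edges, brown with a straw-coloured band near one end, 78 mm long, 20 mm wide and high, under 30 g, loose. Lies on the fixed wooden rolling board (270 x 360 mm, 12 mm high) at the start, turned a little. The point is its centre, 10 mm above what it lies on; x runs along the cigar, z up.
- seat_longest (a point): Cradle for the 150 mm cigar: pale wooden block 176 x 46 mm, fixed in the open dark case. The point is the centre of its flat slab top, on which the cigar lies; x along the cradle, z up. End stops 164 mm apart and, at the corners, side lips 34 mm apart rise 10 mm above the slab. The four cradles lie parallel side by side, 60 mm apart centre to centre, in changing order.
- seat_long (a point): Cradle for the 126 mm cigar: pale wooden block 152 x 46 mm, fixed in the open dark case. The point is the centre of its flat slab top, on which the cigar lies; x along the cradle, z up. End stops 140 mm apart and, at the corners, side lips 34 mm apart rise 10 mm above the slab. The case is 200 x 268 mm with walls 32 mm high, inner face 36 mm from the centre lines of the outer cradles.
- seat_short (a point): Cradle for the 102 mm cigar: pale wooden block 128 x 46 mm, fixed in the open dark case. The point is the centre of its flat slab top, on which the cigar lies; x along the cradle, z up. End stops 116 mm apart and, at the corners, side lips 34 mm apart rise 10 mm above the slab. The slab is 8 mm thick, its top 16 mm above the table. Case and board may change sides.
- seat_shortest (a point): Cradle for the 78 mm cigar: pale wooden block 104 x 46 mm, fixed in the open dark case. The point is the centre of its flat slab top, on which the cigar lies; x along the cradle, z up. End stops 92 mm apart and, at the corners, side lips 34 mm apart rise 10 mm above the slab. Lips (14 mm long, 6 mm thick) stand only at the corners; fingers fit at the open middle.
- slim_long_mid (a point): Slim cigar, 150 mm long, 10 mm wide and high, otherwise like the thick ones; it does not belong in the case. Loose on the board, where the six cigars lie in two columns, about 78 mm apart side by side and 170 mm end to end (centres). The point is its centre, 5 mm above the board; x along it, z up.
- slim_short_mid (a point): Slim cigar, 102 mm long, 10 mm wide and high, otherwise like the thick ones; it does not belong in the case. Loose on the board, where the six cigars lie in two columns, about 78 mm apart side by side and 170 mm end to end (centres). The point is its centre, 5 mm above the board; x along it, z up.
There are look-alikes about, which are no part of the job. Leave any grey look-alike of the part that bears cigar_shortest_mid alone.

How it is judged:
By the outcome, as a careful person would: the job done as asked, in the order asked, and still so for the second after the job is handed in, with the robot touching nothing.
It also fails if it takes over 102 s, if anything falls off the work surface, if the arm or the gripper's body presses on something with over 40 N, if the wrist force passes 120 N, or if a joint passes its speed limit or range.

## Working session

There is one attempt and no reset: what is moved stays moved. The work goes in short steps, Python scripts to look and compute and a tool call to move; the robot and the scene stay as the last step left them, time stands still between calls to the robot, and variables do not carry over. Pictures are saved under pics/ and viewed, at most 14 in all, crops included, and the job is handed in when it is done.

Besides the shell and the picture viewer there is one more tool, called after "Request:" by a JSON object that holds its "fn" and its "kwargs". play_rows: Moves the arm, as the interface text tells. Scaled input: -1 to 1 covers 30 mm each way for a shift and 0.15 rad each way for a turn. Its arguments: {"type":"object","properties":{"commands":{"type":"string"},"grip":{"type":"number"}},"required":["commands"]}

```bash
mkdir -p pics; ls; python3 - <<'E'
from station import r,cams
import cv2,numpy as np
for n in("scene","side"):
    i,d=cams.capture(n); cv2.imwrite(f"pics/{n}0.png",i); np.save(f"pics/{n}0.npy",d)
    print(n,cams.camera_info(n))
s=r.sense(); print(s['time_s'],s['tcp_pos'],s['ee_rot'],s['gripper_width'])
E
```

```text
pics
scene {'mtx': array([[521.11297662,   0.        , 280.96005276],
       [  0.        , 521.11297662, 215.7014453 ],
       [  0.        ,   0.        ,   1.        ]]), 'k1': -0.017822467568897934, 'R': array([[-0.45135691,  0.89231842, -0.00669177],
       [ 0.73866041,  0.36940441, -0.563845  ],
       [-0.50065731, -0.25943829, -0.82585352]]), 't': array([ 0.21754695, -0.29894489,  1.40724808])}
side {'mtx': array([[532.42698941,   0.        , 283.54742768],
       [  0.        , 532.42698941, 209.45870585],
       [  0.        ,   0.        ,   1.        ]]), 'k1': -0.07886753615422287, 'R': array([[ 0.90488458, -0.42530069,  0.01741326],
       [-0.29542503, -0.65695646, -0.69363699],
       [ 0.30644404,  0.6225171 , -0.72011423]]), 't': array([-0.39746603,  0.14666661,  1.11056225])}
0.1 [0.14100557 0.60833989 0.22160454] [[ 9.74141733e-01 -2.25937564e-01 -3.19337153e-04]
 [-2.25937761e-01 -9.74139926e-01 -1.87980869e-03]
 [ 1.13640326e-04  1.90335042e-03 -9.99998182e-01]] 1.000388484439491
```

View pics/scene0.png

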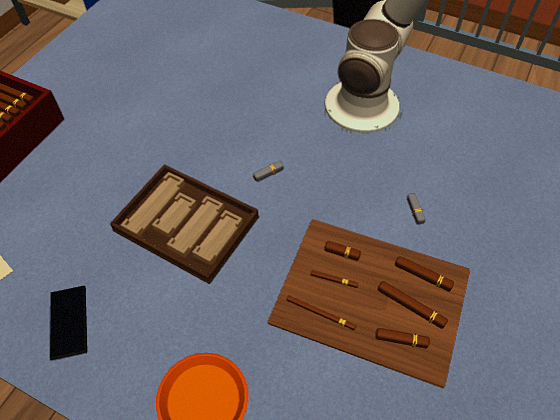

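```bash
cat > h.py <<'E'
import cv2,numpy as np
def cloud(d,c):
    v,u=np.mgrid[:420,:560].astype(float); K=c['mtx']
    k=np.array([c['k1'],0,0,0,0])
    p=cv2.undistortPoints(np.stack([u.ravel(),v.ravel()],1)[:,None],K,k)[:,0]
    z=d.ravel(); X=np.c_[p*z[:,None],z]
    W=(X-c['t'])@c['R']; W[z==0]=np.nan
    return W.reshape(420,560,3)
def proj(P,c):
    P=np.atleast_2d(P).astype(float)
    return cv2.projectPoints(P,cv2.Rodrigues(c['R'])[0],c['t'],c['mtx'],np.array([c['k1'],0,0,0,0]))[0][:,0]
def topdown(img,c,z,x0,x1,y0,y1,s=1000):
    # columns grow with -y, rows grow with -x (robot's view, x up)
    xs=x1-np.arange(int((x1-x0)*s))/s; ys=y1-np.arange(int((y1-y0)*s))/s
    X,Y=np.meshgrid(xs,ys,indexing='ij')
    m=proj(np.c_[X.ravel(),Y.ravel(),np.full(X.size,z)],c).reshape(*X.shape,2).astype(np.float32)
    return cv2.remap(img,m[...,0],m[...,1],cv2.INTER_LINEAR)
E
python3 - <<'E'
from station import r,cams
from h import *
for n in("scene","side"):
    c=cams.camera_info(n); i=cv2.imread(f"pics/{n}0.png"); W=cloud(np.load(f"pics/{n}0.npy"),c)
    if n=="scene":
        for u,v in[(190,225),(370,300),(267,171),(416,208),(315,220),(165,167),(258,212)]: print(u,v,W[v,u].round(3))
    b=i.astype(int); h=W[...,2]
    hsv=cv2.cvtColor(i,cv2.COLOR_BGR2HSV)
    m=((h>.015)&(h<.045)&(W[...,0]>.2)).astype(np.uint8)
    # cigars: above 0.024 and reddish dark
    for nm,mm in(("cig",(h>.0185)&(h<.045)),):
        k,l,st,_=cv2.connectedComponentsWithStats(mm.astype(np.uint8))
        for j in range(1,k):
            if 40<st[j,4]<4000:
                P=W[l==j]; rc=cv2.minAreaRect((P[:,:2]*1000).astype(np.float32))
                print(n,nm,st[j,:2],st[j,4],np.round(rc[0]),np.round(rc[1]),round(rc[2],1),np.percentile(P[:,2],[50,90]).round(4),i[l==j].mean(0).round())
E
```

```text
190 225 [ 0.542 -0.2    0.012]
370 300 [0.532 0.231 0.009]
267 171 [ 0.33  -0.114  0.019]
416 208 [0.272 0.241 0.016]
315 220 [0.403 0.047 0.012]
165 167 [ 0.439 -0.333  0.033]
258 212 [ 0.438 -0.082  0.004]
scene cig [335  89] 543 [21.  5.] [101. 145.] 14.6 [0.03   0.0419] [102. 125. 138.]
scene cig [  0 106] 667 [ 513. -690.] [229.  12.] 0.2 [0.0319 0.0421] [ 3.  6. 33.]
scene cig [253 161] 145 [ 324. -117.] [20. 75.] 57.1 [0.0204 0.0221] [104. 120. 130.]
scene cig [110 164] 2186 [ 537. -216.] [270. 203.] 86.7 [0.0292 0.0332] [21. 38. 62.]
scene cig [175 192] 123 [ 493. -242.] [46. 22.] 87.2 [0.0245 0.0278] [ 61.  98. 131.]
scene cig [408 193] 140 [272. 239.] [78. 20.] 37.6 [0.0199 0.0217] [ 97. 116. 127.]
scene cig [201 196] 119 [ 477. -183.] [47. 27.] 87.7 [0.0246 0.0273] [ 65. 102. 136.]
scene cig [220 210] 121 [ 489. -123.] [49. 22.] 88.6 [0.0247 0.0279] [ 63. 101. 133.]
scene cig [152 218] 122 [ 577. -247.] [47. 23.] 87.5 [0.0249 0.0277] [ 65. 103. 136.]
scene cig [167 237] 131 [ 605. -188.] [24. 49.] 1.9 [0.0249 0.0276] [ 66. 104. 138.]
scene cig [324 241] 375 [456. 134.] [23
[... 1683 characters left out ...]
0.0337] [44. 54. 70.]
side cig [363 218] 122 [ 597. -129.] [50. 24.] 86.7 [0.0251 0.0276] [ 72.  94. 115.]
side cig [320 231] 138 [ 495. -125.] [50. 34.] 85.9 [0.0254 0.0279] [ 76.  98. 120.]
side cig [381 236] 135 [ 606. -192.] [48. 23.] 86.6 [0.0256 0.0285] [ 72.  95. 117.]
side cig [ 51 253] 923 [ -0. -28.] [149.  94.] 12.3 [0.0303 0.0423] [ 93. 107. 114.]
side cig [327 252] 143 [ 476. -183.] [29. 50.] 1.7 [0.0254 0.0281] [ 76.  99. 122.]
side cig [239 259] 213 [ 322. -117.] [22. 75.] 56.6 [0.0204 0.0228] [114. 123. 130.]
side cig [385 258] 135 [ 578. -250.] [47. 22.] 87.7 [0.0251 0.0283] [ 72.  96. 118.]
side cig [349 270] 151 [ 495. -245.] [50. 26.] 88.0 [0.0254 0.0284] [ 75.  99. 122.]
```

View pics/side0.png

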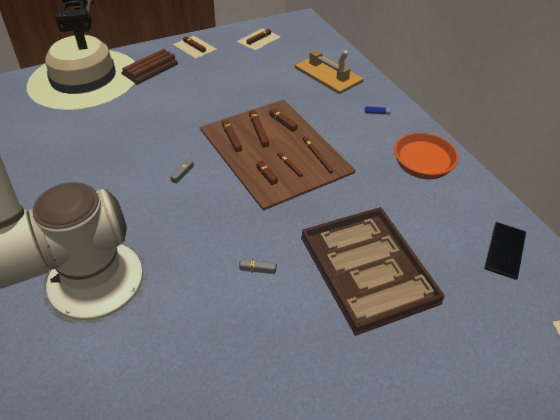

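Request:
{"fn": "play_rows", "kwargs": {"commands": "0.877 -0.712 -0.25 0 0 -0.715;0.877 -0.712 -0.25 0 0 -0.715;0.877 -0.712 -0.25 0 0 -0.715;0.877 -0.712 -0.25 0 0 -0.715;0.877 -0.712 -0.25 0 0 -0.715;0.877 -0.712 -0.25 0 0 -0.715;0.877 -0.712 -0.25 0 0 -0.715;0.877 -0.712 -0.25 0 0 -0.715;0.877 -0.712 -0.25 0 0 -0.715;0.877 -0.712 -0.25 0 0 -0.715;0.877 -0.712 -0.25 0 0 -0.715;0.877 -0.712 -0.25 0 0 -0.715;0.877 -0.712 -0.25 0 0 -0.715;0.877 -0.712 -0.25 0 0 -0.715;0 0 0 0 0 0;0 0 0 0 0 0", "grip": 50}}

```text
time_s: 1.7
tcp_pos: [0.5095, 0.309, 0.1168]
ee_rot: [[-0.159, -0.987, -0.001], [-0.987, 0.159, -0.001], [0.001, 0.001, -1.0]]
wrist_force: [-0.2, -0.3, -1.2]
gripper_width: 0.577
gripper_force: 0.0
```

```bash
cat >> h.py <<'E'
def look(cams,r,name,f):
    c=cams.camera_info(name); i,d=cams.capture(name); cv2.imwrite(f,i)
    W=cloud(d,c); h=W[...,2]
    k,l,st,_=cv2.connectedComponentsWithStats(((h>.0185)&(h<.045)).astype(np.uint8))
    for j in range(1,k):
        if st[j,4]>150:
            P=W[l==j]; rc=cv2.minAreaRect((P[:,:2]*1000).astype(np.float32))
            print(st[j,:4],np.round(rc[0]),np.round(rc[1]),round(rc[2],1),np.percentile(P[:,2],[50,90]).round(4),i[l==j].mean(0).round())
    s=r.sense(); R=s['ee_rot']
    print('tcp',(s['tcp_pos']*1000).round(1),'yaw',np.degrees(np.arctan2(R[1,0],R[0,0])).round(2),'zax',R[:,2].round(3),'t',s['time_s'],s['gripper_width'])
E
python3 - <<'E'
from station import r,cams
from h import *
look(cams,r,"wrist","pics/w1.png")
E
```

```text
[100   0  48 124] [605. 186.] [12. 83.] 1.2 [0.0225 0.0236] [ 54.  89. 132.]
[226   0  33  59] [519. 177.] [11. 39.] 9.0 [0.0227 0.0238] [ 70. 119. 159.]
[324   0  30  10] [453. 173.] [ 5. 20.] 81.5 [0.0274 0.0308] [26. 43. 74.]
[275 111  28 178] [507. 304.] [138.  20.] 81.3 [0.0323 0.0333] [ 57.  90. 141.]
[374 110  34 164] [431. 309.] [125.  21.] 86.8 [0.0322 0.0334] [ 50.  81. 129.]
[151 172  68 103] [587. 306.] [21. 81.] 13.8 [0.0321 0.0332] [ 52.  82. 127.]
tcp [509.2 309.7 117.3] yaw -99.06 zax [-0.001 -0.    -1.   ] t 1.75 0.5768670941053324
```

View pics/w1.png

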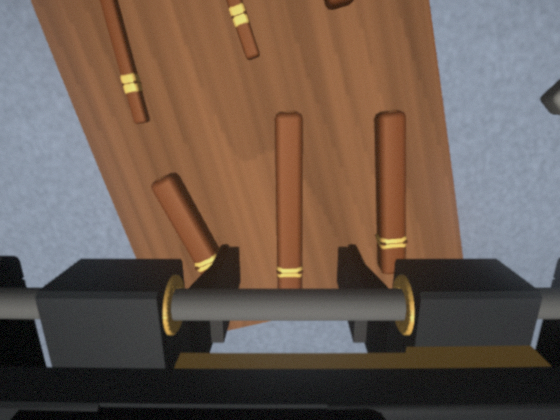

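Request:
{"fn": "play_rows", "kwargs": {"commands": "0 0 -0.8 0 0 0;0 0 -0.8 0 0 0;0 0 -0.8 0 0 0;0 0 -0.5 0 0 0;0 0 -0.3 0 0 0;0 0 -0.2 0 0 0;0 0 0 0 0 0;0 0 0 0 0 0"}}

```text
time_s: 2.55
tcp_pos: [0.5098, 0.3105, 0.0163]
ee_rot: [[-0.157, -0.988, 0.001], [-0.988, 0.157, 0.001], [-0.001, -0.001, -1.0]]
wrist_force: [0.3, 0.1, -0.3]
gripper_width: 0.572
gripper_force: 0.0
```

Request:
{"fn": "play_rows", "kwargs": {"commands": "0 0 0 0 0 0;0 0 0 0 0 0;0 0 0 0 0 0;0 0 0 0 0 0;0 0 0 0 0 0;0 0 0 0 0 0", "grip": 10}}

```text
time_s: 3.15
tcp_pos: [0.5095, 0.3098, 0.0157]
ee_rot: [[-0.158, -0.987, 0.0], [-0.987, 0.158, 0.0], [-0.0, -0.0, -1.0]]
wrist_force: [-0.6, -0.0, 1.7]
gripper_width: 0.227
gripper_force: 30.0
```

Request:
{"fn": "play_rows", "kwargs": {"commands": "0 0 0.3 0 0 0;0 0 0.7 0 0 0;0 0 0.8 0 0 0;0 0 0.8 0 0 0;0 0 0.73 0 0 0;0.037 -0.5 0 0 0 0.4;0.037 -0.933 0 0 0 0.74;0.037 -0.933 0 0 0 0.74;0.037 -0.933 0 0 0 0.74;0.037 -0.933 0 0 0 0.74;0.037 -0.933 0 0 0 0.74;0.037 -0.933 0 0 0 0.74;0.037 -0.933 0 0 0 0.74;0.037 -0.933 0 0 0 0.74;0.037 -0.933 0 0 0 0.74;0.037 -0.933 0 0 0 0.74;0.037 -0.933 0 0 0 0.74;0.037 -0.933 0 0 0 0.74;0.037 -0.933 0 0 0 0.74;0.037 -0.933 0 0 0 0.74"}}

```text
time_s: 5.15
tcp_pos: [0.5261, -0.0982, 0.1162]
ee_rot: [[0.994, -0.11, 0.001], [-0.11, -0.994, 0.0], [0.001, -0.0, -1.0]]
wrist_force: [-0.5, -0.1, 0.3]
gripper_width: 0.231
gripper_force: 30.0
```

Request:
{"fn": "play_rows", "kwargs": {"commands": "0.037 -0.933 0 0 0 0.34;0.037 -0.933 0 0 0 0;0.037 -0.933 0 0 0 0;0.037 -0.933 0 0 0 0;0.037 -0.933 0 0 0 0;0.037 -0.933 0 0 0 0;0.037 -0.933 0 0 0 0;0 -0.433 0 0 0 0;0 0 0 0 0 0;0 0 0 0 0 0;0 0 0 0 0 0"}}

```text
time_s: 6.25
tcp_pos: [0.5338, -0.3049, 0.1156]
ee_rot: [[0.998, -0.063, -0.0], [-0.063, -0.998, 0.0], [-0.0, -0.0, -1.0]]
wrist_force: [0.4, 1.0, 0.4]
gripper_width: 0.223
gripper_force: 30.0
```

```bash
python3 - <<'E'
from station import r,cams
from h import *
look(cams,r,"wrist","pics/w2.png")
E
```

```text
[  0  74 354 201] [ 613. -260.] [281. 129.] 56.7 [0.0322 0.0333] [57. 68. 88.]
[256  93  67  29] [ 610. -310.] [46. 19.] 86.4 [0.0268 0.0277] [116. 150. 177.]
[ 87 111  71  29] [ 605. -189.] [47. 20.] 86.0 [0.0265 0.0275] [102. 134. 160.]
[  8 128  74  29] [ 597. -129.] [48. 20.] 86.4 [0.0262 0.0274] [ 92. 122. 146.]
[  0 132  36 156] [543. -87.] [ 10. 129.] 86.0 [0.0254 0.0323] [23. 33. 47.]
[174 143  67  29] [ 578. -248.] [47. 20.] 86.2 [0.0265 0.0275] [105. 139. 166.]
[235 248  10  27] [ 493. -263.] [ 6. 20.] 88.5 [0.0265 0.0275] [ 95. 127. 152.]
[ 39 261  64  28] [ 490. -123.] [48. 21.] 86.6 [0.0261 0.0273] [ 84. 113. 135.]
[ 35 319  70  10] [ 448. -117.] [60.  9.] 85.6 [0.0322 0.0333] [49. 62. 83.]
tcp [ 534.  -304.9  115.7] yaw -3.61 zax [ 0.  0. -1.] t 6.3 0.22692435599172428
```

View pics/w2.png

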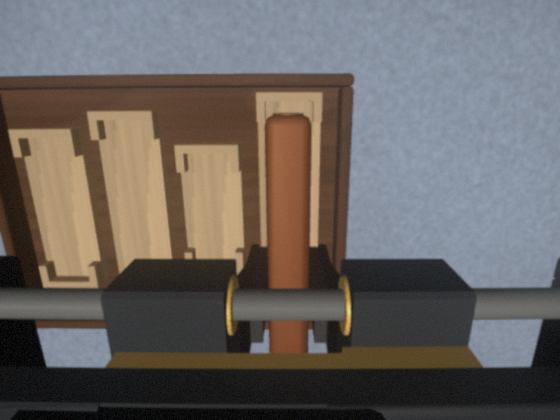

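Request:
{"fn": "play_rows", "kwargs": {"commands": "-0.067 0 -0.5 0 0 0;0 0 -0.8 0 0 0;0 0 -0.8 0 0 0;0 0 -0.5 0 0 0;0 0 -0.3 0 0 0;0 0 -0.15 0 0 0;0 0 -0.1 0 0 0;0 0 0 0 0 0;0 0 0 0 0 0;0 0 0 0 0 0"}}

```text
time_s: 7.3
tcp_pos: [0.5323, -0.3061, 0.0217]
ee_rot: [[0.998, -0.064, 0.001], [-0.064, -0.998, -0.0], [0.001, 0.0, -1.0]]
wrist_force: [-0.5, -0.4, 0.4]
gripper_width: 0.228
gripper_force: 30.0
```

Request:
{"fn": "play_rows", "kwargs": {"commands": "0 0 -0.03 0 0 0;0 0 -0.02 0 0 0;0 0 0 0 0 0;0 0 0 0 0 0"}}

```text
time_s: 7.7
tcp_pos: [0.532, -0.3061, 0.0197]
ee_rot: [[0.998, -0.064, 0.0], [-0.064, -0.998, -0.0], [0.0, 0.0, -1.0]]
wrist_force: [-0.0, -0.7, 1.0]
gripper_width: 0.226
gripper_force: 30.0
```

```bash
python3 - <<'E'
from station import r,cams
from h import *
z=[]
for _ in range(3):
    cams.capture("side"); s=r.sense(); print(s['tcp_pos'],s['wrist_force'])
E
```

```text
[ 0.53198332 -0.30605222  0.01968271] [-0.99781628 -0.63434476  1.49602087]
[ 0.53197762 -0.30606763  0.01970711] [-0.71670903  1.00086842  1.91213816]
[ 0.53196731 -0.30603963  0.019675  ] [-0.78622132  0.57453718  1.99473297]
```

Request:
{"fn": "play_rows", "kwargs": {"commands": "0 0 0 0 0 0;0 0 0 0 0 0;0 0 0 0 0 0;0 0 0 0 0 0", "grip": 31}}

```text
time_s: 8.25
tcp_pos: [0.5318, -0.3059, 0.0193]
ee_rot: [[0.998, -0.064, -0.0], [-0.064, -0.998, 0.0], [-0.0, -0.0, -1.0]]
wrist_force: [-0.1, 0.4, 0.3]
gripper_width: 0.353
gripper_force: 0.0
```

Request:
{"fn": "play_rows", "kwargs": {"commands": "0 0 0.2 0 0 0;0 0 0.5 0 0 0;0 0 0.8 0 0 0;0 0 0.8 0 0 0;0 0 0.7 0 0 0;0 0 0 0 0 0"}}

```text
time_s: 8.85
tcp_pos: [0.5341, -0.3069, 0.1135]
ee_rot: [[0.998, -0.064, 0.007], [-0.064, -0.998, -0.003], [0.008, 0.002, -1.0]]
wrist_force: [0.3, 0.4, 0.8]
gripper_width: 0.356
gripper_force: 0.0
```

```bash
python3 - <<'E'
from station import r,cams
from h import *
look(cams,r,"wrist","pics/w3.png")
E
```

```text
[  0  75 351 186] [ 617. -257.] [279. 119.] 59.5 [0.0322 0.0333] [56. 66. 86.]
[253  94  67  29] [ 610. -310.] [46. 19.] 86.4 [0.0268 0.0277] [111. 144. 170.]
[ 83 113  72  29] [ 605. -190.] [47. 20.] 86.0 [0.0265 0.0275] [ 99. 131. 155.]
[273 114  29 175] [ 540. -306.] [ 21. 132.] 86.4 [0.0364 0.0375] [ 59.  89. 135.]
[  3 130  74  29] [ 597. -129.] [48. 20.] 86.0 [0.0262 0.0273] [ 89. 118. 141.]
[170 145  68  29] [ 578. -248.] [47. 20.] 86.5 [0.0265 0.0275] [101. 134. 160.]
[  0 158  31 130] [535. -87.] [  8. 109.] 86.3 [0.0239 0.0318] [19. 29. 42.]
[ 34 264  63  24] [ 491. -122.] [47. 18.] 85.9 [0.0256 0.0272] [ 74. 101. 122.]
[ 35 319  48  14] [ 449. -109.] [45. 10.] 84.7 [0.0318 0.033 ] [40. 51. 70.]
[251 321  76  12] [ 437. -301.] [62.  9.] 86.3 [0.032  0.0333] [51. 62. 80.]
tcp [ 532.9 -306.3  111.4] yaw -3.68 zax [ 0.004 -0.001 -1.   ] t 8.9 0.35430684507398724
```

View pics/w3.png

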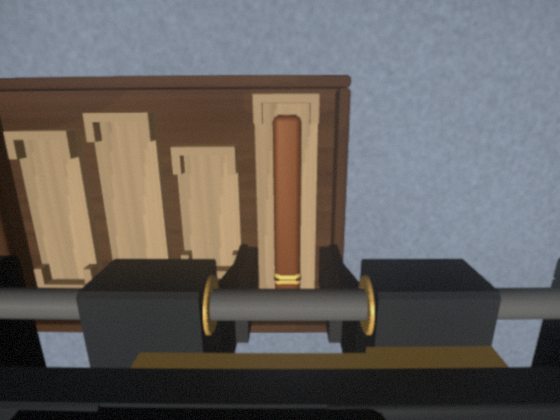

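Request:
{"fn": "play_rows", "kwargs": {"commands": "-0.155 0.93 0 0 0 0;-0.155 0.93 0 0 0 -0.745;-0.155 0.93 0 0 0 -0.745;-0.155 0.93 0 0 0 -0.745;-0.155 0.93 0 0 0 -0.745;-0.155 0.93 0 0 0 -0.745;-0.155 0.93 0 0 0 -0.745;-0.155 0.93 0 0 0 -0.745;-0.155 0.93 0 0 0 -0.745;-0.155 0.93 0 0 0 -0.745;-0.155 0.93 0 0 0 -0.745;-0.155 0.93 0 0 0 -0.745;-0.155 0.93 0 0 0 -0.745;-0.155 0.93 0 0 0 -0.745;-0.155 0.93 0 0 0 -0.745;-0.155 0.93 0 0 0 0;-0.155 0.93 0 0 0 0;-0.155 0.93 0 0 0 0;-0.155 0.93 0 0 0 0;-0.155 0.93 0 0 0 0", "grip": 50}}

```text
time_s: 10.9
tcp_pos: [0.4378, 0.2526, 0.1084]
ee_rot: [[-0.058, -0.998, -0.002], [-0.998, 0.058, -0.001], [0.002, 0.002, -1.0]]
wrist_force: [-1.3, 0.2, -0.5]
gripper_width: 0.578
gripper_force: 0.0
```

Request:
{"fn": "play_rows", "kwargs": {"commands": "-0.15 0.93 0 0 0 0;-0.15 0.93 0 0 0 0;0 0 0 0 0 0;0 0 0 0 0 0;0 0 0 0 0 0"}}

```text
time_s: 11.4
tcp_pos: [0.4294, 0.3067, 0.1087]
ee_rot: [[-0.059, -0.998, -0.001], [-0.998, 0.059, -0.001], [0.002, 0.001, -1.0]]
wrist_force: [0.8, -0.4, 0.4]
gripper_width: 0.576
gripper_force: 0.0
```

```bash
python3 - <<'E'
from station import r,cams
from h import *
look(cams,r,"wrist","pics/w4.png")
E
```

```text
[  0   0  43 120] [605. 188.] [12. 77.] 1.4 [0.0224 0.0235] [ 40.  71. 109.]
[124   0  35  66] [519. 176.] [11. 41.] 9.3 [0.0226 0.0236] [ 56.  97. 134.]
[221   0  35  25] [452. 169.] [21. 13.] 0.8 [0.0318 0.0333] [ 39.  62. 103.]
[458  67 101  87] [269. 241.] [77. 21.] 36.3 [0.0206 0.0216] [122. 136. 141.]
[274 132  29 157] [429. 306.] [120.  20.] 86.0 [0.0323 0.0334] [ 53.  84. 131.]
[ 40 173  76  86] [588. 303.] [21. 74.] 15.6 [0.0317 0.0331] [35. 58. 96.]
tcp [429.6 306.6 108.9] yaw -93.38 zax [-0.001 -0.001 -1.   ] t 11.45 0.5734684171643372
```

Request:
{"fn": "play_rows", "kwargs": {"commands": "0 0.06 -0.8 0 0 0;0 0 -0.8 0 0 0;0 0 -0.7 0 0 0;0 0 -0.5 0 0 0;0 0 -0.2 0 0 0;0 0 -0.11 0 0 0;0 0 0 0 0 0;0 0 0 0 0 0"}}

```text
time_s: 12.25
tcp_pos: [0.4303, 0.3099, 0.0169]
ee_rot: [[-0.058, -0.998, 0.001], [-0.998, 0.058, 0.001], [-0.001, -0.001, -1.0]]
wrist_force: [-0.4, -0.3, 0.5]
gripper_width: 0.573
gripper_force: 0.0
```

Request:
{"fn": "play_rows", "kwargs": {"commands": "0 0 0 0 0 0;0 0 0 0 0 0;0 0 0 0 0 0;0 0 0 0 0 0;0 0 0 0 0 0;0 0 0 0 0 0", "grip": 10}}

```text
time_s: 12.85
tcp_pos: [0.4299, 0.3097, 0.0163]
ee_rot: [[-0.058, -0.998, 0.0], [-0.998, 0.058, 0.0], [-0.0, -0.0, -1.0]]
wrist_force: [-1.5, -0.8, 0.8]
gripper_width: 0.229
gripper_force: 30.0
```

Request:
{"fn": "play_rows", "kwargs": {"commands": "0 0 0.3 0 0 0;0 0 0.7 0 0 0;0 0 0.8 0 0 0;0 0 0.8 0 0 0;0 0 0.73 0 0 0;0.204 -0.918 0 0 0 0;0.204 -0.918 0 0 0 0.745;0.204 -0.918 0 0 0 0.745;0.204 -0.918 0 0 0 0.745;0.204 -0.918 0 0 0 0.745;0.204 -0.918 0 0 0 0.745;0.204 -0.918 0 0 0 0.745;0.204 -0.918 0 0 0 0.745;0.204 -0.918 0 0 0 0.745;0.204 -0.918 0 0 0 0.745;0.204 -0.918 0 0 0 0.745;0.204 -0.918 0 0 0 0.745;0.204 -0.918 0 0 0 0.745;0.204 -0.918 0 0 0 0.745;0.204 -0.918 0 0 0 0.745"}}

```text
time_s: 14.85
tcp_pos: [0.5218, -0.1047, 0.1167]
ee_rot: [[0.998, -0.06, 0.001], [-0.06, -0.998, -0.0], [0.001, -0.0, -1.0]]
wrist_force: [0.1, 0.4, -0.3]
gripper_width: 0.225
gripper_force: 30.0
```

Request:
{"fn": "play_rows", "kwargs": {"commands": "0.204 -0.918 0 0 0 0;0.204 -0.918 0 0 0 0;0.204 -0.918 0 0 0 0;0 0 0 0 0 0;0 0 0 0 0 0;0 0 0 0 0 0"}}

```text
time_s: 15.45
tcp_pos: [0.5397, -0.1855, 0.1163]
ee_rot: [[0.998, -0.064, -0.0], [-0.064, -0.998, 0.0], [-0.0, -0.0, -1.0]]
wrist_force: [-0.4, 0.9, -0.7]
gripper_width: 0.225
gripper_force: 30.0
```

```bash
python3 - <<'E'
from station import r,cams
from h import *
look(cams,r,"wrist","pics/w5.png")
E
```

```text
[135  71 394 218] [ 553. -217.] [269. 171.] 86.1 [0.0319 0.0333] [53. 64. 84.]
[421  90  72 183] [ 553. -306.] [ 47. 135.] 86.2 [0.0357 0.0374] [ 60.  89. 131.]
[256 108  66  29] [ 606. -190.] [46. 19.] 86.3 [0.0267 0.0276] [121. 159. 188.]
[172 125  68  29] [ 598. -129.] [47. 20.] 86.5 [0.0265 0.0276] [116. 151. 179.]
[338 141  65  29] [ 578. -248.] [46. 20.] 86.4 [0.0266 0.0275] [115. 151. 180.]
[334 246  10  27] [ 496. -223.] [ 6. 21.] 85.6 [0.0264 0.0275] [107. 141. 169.]
tcp [ 539.8 -185.3  116.3] yaw -3.63 zax [-0.  0. -1.] t 15.5 0.22791118292532556
```

View pics/w5.png

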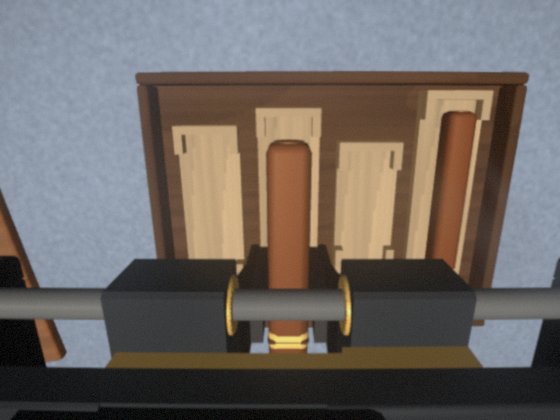

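Request:
{"fn": "play_rows", "kwargs": {"commands": "0 0 -0.5 0 0 0;0 0 -0.8 0 0 0;0 0 -0.8 0 0 0;0 0 -0.5 0 0 0;0 0 -0.3 0 0 0;0 0 -0.15 0 0 0;0 0 -0.1 0 0 0;0 0 -0.06 0 0 0;0 0 0 0 0 0;0 0 0 0 0 0;0 0 0 0 0 0"}}

```text
time_s: 16.6
tcp_pos: [0.5403, -0.1862, 0.0203]
ee_rot: [[0.998, -0.064, 0.001], [-0.064, -0.998, -0.0], [0.001, 0.0, -1.0]]
wrist_force: [0.4, 1.1, 1.4]
gripper_width: 0.227
gripper_force: 30.0
```

Request:
{"fn": "play_rows", "kwargs": {"commands": "0 0 -0.01 0 0 0;0 0 0 0 0 0;0 0 0 0 0 0"}}

```text
time_s: 16.9
tcp_pos: [0.5404, -0.1862, 0.0202]
ee_rot: [[0.998, -0.064, 0.001], [-0.064, -0.998, -0.0], [0.001, 0.0, -1.0]]
wrist_force: [-0.5, 0.5, 5.1]
gripper_width: 0.229
gripper_force: 30.0
```

Request:
{"fn": "play_rows", "kwargs": {"commands": "0 0 0 0 0 0;0 0 0 0 0 0;0 0 0 0 0 0;0 0 0 0 0 0", "grip": 31}}

```text
time_s: 17.3
tcp_pos: [0.5399, -0.1861, 0.0192]
ee_rot: [[0.998, -0.064, -0.0], [-0.064, -0.998, 0.0], [-0.0, -0.0, -1.0]]
wrist_force: [-0.2, 0.3, -0.3]
gripper_width: 0.35
gripper_force: 0.0
```

Request:
{"fn": "play_rows", "kwargs": {"commands": "0 0 0.2 0 0 0;0 0 0.5 0 0 0;0 0 0.8 0 0 0;0 0 0.8 0 0 0;0 0 0.7 0 0 0;0 0 0 0 0 0;0 0 0 0 0 0"}}

```text
time_s: 18.0
tcp_pos: [0.54, -0.186, 0.1098]
ee_rot: [[0.998, -0.065, 0.001], [-0.065, -0.998, 0.0], [0.001, -0.0, -1.0]]
wrist_force: [-0.7, 0.0, -0.8]
gripper_width: 0.355
gripper_force: 0.0
```

```bash
python3 - <<'E'
from station import r,cams
from h import *
look(cams,r,"wrist","pics/w6.png")
E
```

```text
[130  71 405 217] [ 558. -217.] [268. 159.] 86.5 [0.032  0.0333] [52. 63. 83.]
[423  90  75 169] [ 557. -308.] [ 47. 128.] 87.3 [0.0356 0.0373] [ 59.  88. 129.]
[254 108  68  30] [ 606. -190.] [46. 20.] 86.3 [0.0267 0.0275] [118. 155. 184.]
[168 126  70  30] [ 598. -129.] [47. 20.] 86.1 [0.0265 0.0275] [114. 149. 177.]
[275 127  29 162] [ 542. -187.] [ 21. 122.] 85.6 [0.0364 0.0375] [ 64.  98. 146.]
[338 142  68  30] [ 578. -248.] [46. 21.] 87.1 [0.0265 0.0275] [113. 149. 178.]
[251 321  76  12] [ 445. -180.] [61.  9.] 86.6 [0.032  0.0333] [56. 68. 88.]
tcp [ 539.4 -185.9  108.9] yaw -3.7 zax [-0.001  0.    -1.   ] t 18.05 0.35614624952978763
```

Request:
{"fn": "play_rows", "kwargs": {"commands": "0.085 0.926 0 0 0 0;0.085 0.926 0 0 0 -0.585;0.085 0.926 0 0 0 -0.585;0.085 0.926 0 0 0 -0.585;0.085 0.926 0 0 0 -0.585;0.085 0.926 0 0 0 -0.585;0.085 0.926 0 0 0 -0.585;0.085 0.926 0 0 0 -0.585;0.085 0.926 0 0 0 -0.585;0.085 0.926 0 0 0 -0.585;0.085 0.926 0 0 0 -0.585;0.085 0.926 0 0 0 -0.585;0.085 0.926 0 0 0 -0.585;0.085 0.926 0 0 0 -0.585;0.085 0.926 0 0 0 -0.585;0.085 0.926 0 0 0 0;0.085 0.926 0 0 0 0;0.085 0.926 0 0 0 0;0 0 0 0 0 0;0 0 0 0 0 0", "grip": 50}}

```text
time_s: 20.05
tcp_pos: [0.585, 0.3139, 0.1075]
ee_rot: [[0.275, -0.961, -0.003], [-0.961, -0.275, -0.002], [0.001, 0.003, -1.0]]
wrist_force: [-0.4, 0.2, -0.1]
gripper_width: 0.574
gripper_force: 0.0
```

```bash
python3 - <<'E'
from station import r,cams
from h import *
look(cams,r,"wrist","pics/w7.png")
E
```

```text
[289   0  37  90] [605. 198.] [11. 57.] 1.4 [0.0227 0.0237] [ 60. 100. 140.]
[425   0  32  82] [520. 171.] [11. 50.] 10.6 [0.0227 0.0238] [ 51.  90. 130.]
[517   0  43  79] [455. 151.] [20. 48.] 7.4 [0.0317 0.0335] [31. 58. 92.]
[272 148  30 135] [585. 316.] [ 21. 102.] 15.8 [0.0323 0.0333] [ 53.  84. 130.]
tcp [585.1 313.2 107.9] yaw -74.08 zax [-0.002 -0.002 -1.   ] t 20.1 0.5747586617397915
```

View pics/w7.png

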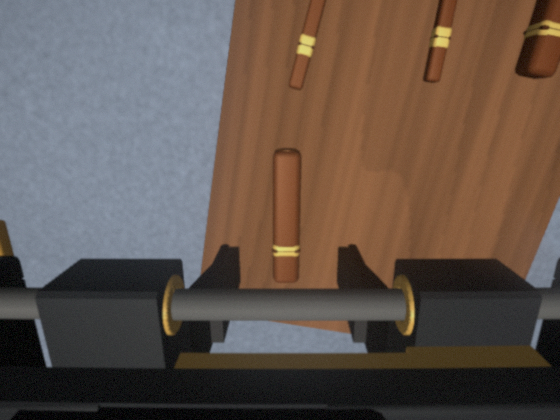

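Request:
{"fn": "play_rows", "kwargs": {"commands": "0 0.06 -0.8 0 0 0;0 0 -0.8 0 0 0;0 0 -0.7 0 0 0;0 0 -0.5 0 0 0;0 0 -0.2 0 0 0;0 0 -0.08 0 0 0;0 0 0 0 0 0;0 0 0 0 0 0"}}

```text
time_s: 20.9
tcp_pos: [0.5866, 0.3162, 0.0182]
ee_rot: [[0.275, -0.962, 0.002], [-0.962, -0.275, 0.001], [-0.001, -0.002, -1.0]]
wrist_force: [0.6, 0.2, -0.1]
gripper_width: 0.577
gripper_force: 0.0
```

Request:
{"fn": "play_rows", "kwargs": {"commands": "0 0 0 0 0 0;0 0 0 0 0 0;0 0 0 0 0 0;0 0 0 0 0 0;0 0 0 0 0 0;0 0 0 0 0 0", "grip": 10}}

```text
time_s: 21.5
tcp_pos: [0.5859, 0.3158, 0.0172]
ee_rot: [[0.274, -0.962, 0.0], [-0.962, -0.274, 0.0], [0.0, -0.0, -1.0]]
wrist_force: [-0.4, 0.3, 1.2]
gripper_width: 0.223
gripper_force: 30.0
```

Request:
{"fn": "play_rows", "kwargs": {"commands": "0 0 0.3 0 0 0;0 0 0.7 0 0 0;0 0 0.8 0 0 0;0 0 0.8 0 0 0;0 0 0.73 0 0 0;-0.0885 -0.92 0 0 0 0;-0.0885 -0.92 0 0 0 0.585;-0.0885 -0.92 0 0 0 0.585;-0.0885 -0.92 0 0 0 0.585;-0.0885 -0.92 0 0 0 0.585;-0.0885 -0.92 0 0 0 0.585;-0.0885 -0.92 0 0 0 0.585;-0.0885 -0.92 0 0 0 0.585;-0.0885 -0.92 0 0 0 0.585;-0.0885 -0.92 0 0 0 0.585;-0.0885 -0.92 0 0 0 0.585;-0.0885 -0.92 0 0 0 0.585;-0.0885 -0.92 0 0 0 0.585;-0.0885 -0.92 0 0 0 0.585;-0.0885 -0.92 0 0 0 0.585"}}

```text
time_s: 23.5
tcp_pos: [0.5461, -0.0994, 0.1178]
ee_rot: [[0.998, -0.06, 0.001], [-0.06, -0.998, -0.0], [0.001, -0.0, -1.0]]
wrist_force: [0.9, 0.7, 0.4]
gripper_width: 0.227
gripper_force: 30.0
```

Request:
{"fn": "play_rows", "kwargs": {"commands": "-0.0885 -0.92 0 0 0 0;0 0 0 0 0 0;0 0 0 0 0 0;0 0 0 0 0 0"}}

```text
time_s: 23.9
tcp_pos: [0.5436, -0.1253, 0.1173]
ee_rot: [[0.998, -0.064, 0.001], [-0.064, -0.998, 0.0], [0.001, -0.0, -1.0]]
wrist_force: [-0.2, 0.0, 0.1]
gripper_width: 0.228
gripper_force: 30.0
```

```bash
python3 - <<'E'
from station import r,cams
from h import *
look(cams,r,"wrist","pics/w8.png")
E
```

```text
[224  72 336 203] [ 616. -173.] [128. 273.] 27.7 [0.0323 0.0334] [52. 64. 85.]
[491  91  69 197] [ 542. -305.] [ 42. 157.] 88.3 [0.0356 0.0374] [ 45.  71. 109.]
[339 109  67  29] [ 605. -190.] [46. 20.] 86.5 [0.0268 0.0277] [112. 147. 174.]
[257 125  65  29] [ 598. -129.] [46. 20.] 86.2 [0.0266 0.0276] [112. 147. 174.]
[350 126  39 133] [ 551. -187.] [ 21. 105.] 86.5 [0.0363 0.0374] [ 53.  83. 129.]
[  0 138  20  15] [607.  82.] [10. 13.] 2.8 [0.022  0.0232] [ 39.  62. 104.]
[415 142  70  29] [ 578. -248.] [47. 20.] 85.8 [0.0267 0.0277] [103. 137. 164.]
[540 206  20  82] [ 495. -339.] [ 3. 73.] 86.6 [0.0228 0.0275] [24. 35. 51.]
[  0 233  24  17] [531. 103.] [10. 20.] 11.2 [0.0222 0.0232] [ 35.  60. 103.]
[445 245  23  28] [ 493. -259.] [14. 21.] 85.9 [0.0263 0.0276] [ 90. 120. 145.]
[472 319  71   7] [ 436. -302.] [60.  7.] 86.4 [0.0328 0.0336] [60. 71. 91.]
tcp [ 543.7 -125.1  117.2] yaw -3.62 zax [ 0.  0. -1.] t 23.95 0.2290725495541279
```

View pics/w8.png

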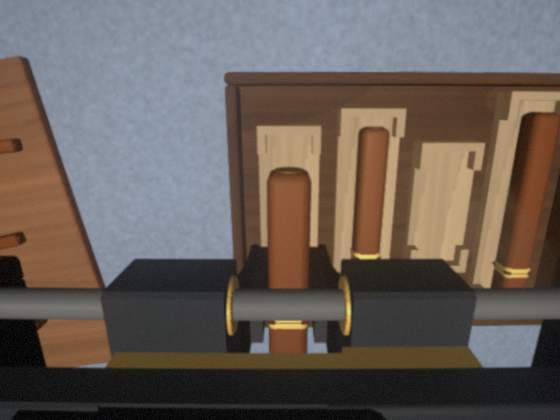

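Request:
{"fn": "play_rows", "kwargs": {"commands": "0 0 -0.5 0 0 0;0 0 -0.8 0 0 0;0 0 -0.8 0 0 0;0 0 -0.5 0 0 0;0 0 -0.3 0 0 0;0 0 -0.15 0 0 0;0 0 -0.1 0 0 0;0 0 -0.03 0 0 0;0 0 0 0 0 0;0 0 0 0 0 0;0 0 0 0 0 0"}}

```text
time_s: 25.05
tcp_pos: [0.5437, -0.1259, 0.022]
ee_rot: [[0.998, -0.064, 0.001], [-0.064, -0.998, 0.0], [0.001, -0.0, -1.0]]
wrist_force: [-0.4, 0.5, 0.1]
gripper_width: 0.224
gripper_force: 30.0
```

Request:
{"fn": "play_rows", "kwargs": {"commands": "0 0 -0.02 0 0 0;0 0 0 0 0 0;0 0 0 0 0 0;0 0 0 0 0 0"}}

```text
time_s: 25.45
tcp_pos: [0.5435, -0.1259, 0.0211]
ee_rot: [[0.998, -0.064, 0.0], [-0.064, -0.998, -0.0], [0.0, 0.0, -1.0]]
wrist_force: [-0.2, 0.1, 0.8]
gripper_width: 0.224
gripper_force: 30.0
```

Not clearly in contact yet; a hair lower.

Request:
{"fn": "play_rows", "kwargs": {"commands": "0 0 -0.02 0 0 0;0 0 0 0 0 0;0 0 0 0 0 0;0 0 0 0 0 0"}}

```text
time_s: 25.85
tcp_pos: [0.5435, -0.1259, 0.0211]
ee_rot: [[0.998, -0.064, 0.0], [-0.064, -0.998, -0.0], [0.0, 0.0, -1.0]]
wrist_force: [-2.0, 0.1, 3.4]
gripper_width: 0.222
gripper_force: 30.0
```

Contact (3.4 N, no further motion). Release.

Request:
{"fn": "play_rows", "kwargs": {"commands": "0 0 0 0 0 0;0 0 0 0 0 0;0 0 0 0 0 0;0 0 0 0 0 0", "grip": 31}}

```text
time_s: 26.25
tcp_pos: [0.5433, -0.1259, 0.0201]
ee_rot: [[0.998, -0.064, -0.0], [-0.064, -0.998, 0.0], [-0.0, 0.0, -1.0]]
wrist_force: [0.0, -0.2, 0.9]
gripper_width: 0.348
gripper_force: 0.0
```

Request:
{"fn": "play_rows", "kwargs": {"commands": "0 0 0.2 0 0 0;0 0 0.5 0 0 0;0 0 0.8 0 0 0;0 0 0.8 0 0 0;0 0 0.7 0 0 0;0 0 0 0 0 0;0 0 0 0 0 0"}}

```text
time_s: 26.95
tcp_pos: [0.5434, -0.1257, 0.1107]
ee_rot: [[0.998, -0.065, 0.001], [-0.065, -0.998, 0.0], [0.001, -0.0, -1.0]]
wrist_force: [0.3, 1.4, -0.7]
gripper_width: 0.357
gripper_force: 0.0
```

```bash
python3 - <<'E'
from station import r,cams
from h import *
look(cams,r,"wrist","pics/w9.png")
E
```

```text
[222  70 338 195] [ 619. -174.] [120. 266.] 25.9 [0.0323 0.0334] [52. 64. 84.]
[506  90  54  30] [ 611. -302.] [32. 20.] 87.5 [0.0266 0.0277] [ 95. 127. 152.]
[340 108  69  30] [ 606. -190.] [46. 20.] 86.3 [0.0268 0.0276] [110. 145. 172.]
[496 112  64 176] [ 536. -305.] [ 22. 140.] 86.5 [0.0359 0.0375] [ 37.  63. 102.]
[256 125  66  30] [ 597. -129.] [46. 20.] 86.6 [0.0266 0.0276] [111. 145. 172.]
[351 126  40 156] [ 546. -189.] [ 25. 115.] 86.2 [0.0363 0.0374] [ 51.  80. 125.]
[418 142  72  30] [ 578. -248.] [47. 20.] 86.2 [0.0266 0.0276] [101. 135. 161.]
[260 145  59 144] [ 537. -126.] [ 46. 113.] 86.2 [0.0361 0.0373] [ 65.  97. 139.]
[546 233  14  55] [ 487. -339.] [ 3. 49.] 88.1 [0.0206 0.0224] [24. 35. 50.]
[  0 237  17  14] [531. 101.] [10. 14.] 10.0 [0.0223 0.0233] [33. 57. 99.]
[495 319  48  12] [ 436. -309.] [42.  9.] 87.3 [0.0323 0.0335] [47. 60. 79.]
[251 321  76  11] [ 448. -120.] [61.  8.] 86.0 [0.0322 0.0334] [52. 63. 82.]
tcp [ 542.8 -125.8  109.8] yaw -3.71 zax [-0.001  0.    -1.   ] t 27.0 0.35601559705642
```

Request:
{"fn": "play_rows", "kwargs": {"commands": "-0.246 0.722 0 0 0 -0.776;-0.246 0.722 0 0 0 -0.776;-0.246 0.722 0 0 0 -0.776;-0.246 0.722 0 0 0 -0.776;-0.246 0.722 0 0 0 -0.776;-0.246 0.722 0 0 0 -0.776;-0.246 0.722 0 0 0 -0.776;-0.246 0.722 0 0 0 -0.776;-0.246 0.722 0 0 0 -0.776;-0.246 0.722 0 0 0 -0.776;-0.246 0.722 0 0 0 -0.776;-0.246 0.722 0 0 0 -0.776;0 0 0 0 0 0;0 0 0 0 0 0;0 0 0 0 0 0", "grip": 50}}

```text
time_s: 28.5
tcp_pos: [0.4546, 0.1333, 0.1097]
ee_rot: [[0.11, -0.994, -0.001], [-0.994, -0.11, -0.001], [0.001, 0.001, -1.0]]
wrist_force: [-1.3, -1.1, -0.0]
gripper_width: 0.573
gripper_force: 0.0
```

```bash
python3 - <<'E'
from station import r,cams
from h import *
look(cams,r,"wrist","pics/w10.png")
E
```

```text
[ 76 113  25 146] [606. 132.] [ 12. 113.] 0.5 [0.0223 0.0233] [ 42.  67. 111.]
[181 150  29 127] [524. 144.] [ 11. 100.] 9.4 [0.0224 0.0234] [ 57.  91. 134.]
[273 162  28 104] [455. 134.] [20. 78.] 6.0 [0.0323 0.0334] [ 55.  89. 135.]
tcp [454.8 133.2 109.9] yaw -83.72 zax [-0.001 -0.001 -1.   ] t 28.55 0.5768444692569283
```

View pics/w10.png

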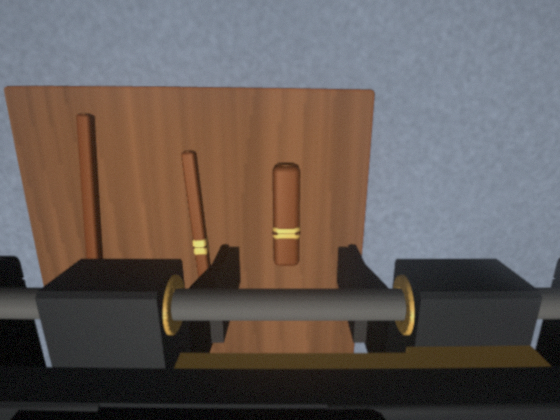

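The shortest cigar (row 162–265, col 286) is centred and brown, and the slim one is clear to the left. Descend.

Request:
{"fn": "play_rows", "kwargs": {"commands": "0 0.02 -0.8 0 0 0;0 0 -0.8 0 0 0;0 0 -0.7 0 0 0;0 0 -0.5 0 0 0;0 0 -0.25 0 0 0;0 0 -0.1 0 0 0;0 0 0 0 0 0;0 0 0 0 0 0"}}

```text
time_s: 29.35
tcp_pos: [0.4554, 0.1348, 0.0165]
ee_rot: [[0.11, -0.994, 0.001], [-0.994, -0.11, 0.001], [-0.001, -0.001, -1.0]]
wrist_force: [0.9, -0.2, 0.1]
gripper_width: 0.575
gripper_force: 0.0
```

Request:
{"fn": "play_rows", "kwargs": {"commands": "0 0 0 0 0 0;0 0 0 0 0 0;0 0 0 0 0 0;0 0 0 0 0 0;0 0 0 0 0 0;0 0 0 0 0 0", "grip": 10}}

```text
time_s: 29.95
tcp_pos: [0.4549, 0.1347, 0.016]
ee_rot: [[0.11, -0.994, 0.0], [-0.994, -0.11, 0.0], [-0.0, -0.0, -1.0]]
wrist_force: [-0.4, 0.6, 1.3]
gripper_width: 0.224
gripper_force: 30.0
```

Request:
{"fn": "play_rows", "kwargs": {"commands": "0 0 0.3 0 0 0;0 0 0.7 0 0 0;0 0 0.8 0 0 0;0 0 0.8 0 0 0;0 0 0.73 0 0 0;0.193 -0.905 0 0 0 0.665;0.193 -0.905 0 0 0 0.665;0.193 -0.905 0 0 0 0.665;0.193 -0.905 0 0 0 0.665;0.193 -0.905 0 0 0 0.665;0.193 -0.905 0 0 0 0.665;0.193 -0.905 0 0 0 0.665;0.193 -0.905 0 0 0 0.665;0.193 -0.905 0 0 0 0.665;0.193 -0.905 0 0 0 0.665;0.193 -0.905 0 0 0 0.665;0.193 -0.905 0 0 0 0.665;0.193 -0.905 0 0 0 0.665;0.193 -0.905 0 0 0 0.665;0 0 0 0 0 0"}}

```text
time_s: 31.95
tcp_pos: [0.5364, -0.2481, 0.116]
ee_rot: [[0.998, -0.067, 0.001], [-0.067, -0.998, -0.001], [0.001, 0.001, -1.0]]
wrist_force: [0.6, -0.6, 0.0]
gripper_width: 0.228
gripper_force: 30.0
```

Request:
{"fn": "play_rows", "kwargs": {"commands": "0 0 0 0 0 0;0 0 0 0 0 0"}}

```text
time_s: 32.15
tcp_pos: [0.5356, -0.2448, 0.1159]
ee_rot: [[0.998, -0.065, -0.0], [-0.065, -0.998, 0.0], [-0.0, -0.0, -1.0]]
wrist_force: [-0.7, 0.1, -0.3]
gripper_width: 0.226
gripper_force: 30.0
```

```bash
python3 - <<'E'
from station import r,cams
from h import *
look(cams,r,"wrist","pics/w11.png")
E
```

```text
[ 48  70 394 219] [ 553. -217.] [268. 170.] 86.6 [0.0319 0.0333] [59. 70. 91.]
[340  89  69  30] [ 610. -310.] [47. 20.] 86.6 [0.0267 0.0278] [126. 164. 194.]
[171 108  68  30] [ 605. -190.] [47. 20.] 86.7 [0.0267 0.0276] [124. 162. 192.]
[352 110  40 149] [ 548. -309.] [ 25. 116.] 86.8 [0.0363 0.0374] [ 60.  91. 143.]
[ 90 125  70 155] [ 546. -126.] [ 48. 122.] 86.3 [0.035  0.0371] [ 71. 104. 144.]
[190 125  39 134] [ 550. -187.] [ 24. 106.] 88.0 [0.0362 0.0373] [ 64.  97. 147.]
[258 140  64  29] [ 578. -248.] [46. 20.] 86.5 [0.0266 0.0276] [127. 167. 198.]
tcp [ 535.7 -244.6  116. ] yaw -3.68 zax [-0.  0. -1.] t 32.2 0.22494618808194528
```

View pics/w11.png

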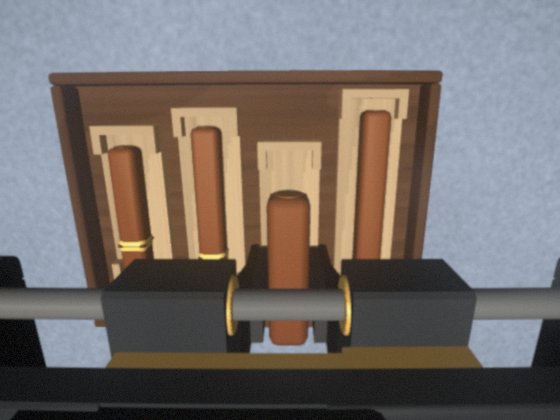

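Request:
{"fn": "play_rows", "kwargs": {"commands": "0 -0.03 -0.5 0 0 0;0 0 -0.8 0 0 0;0 0 -0.8 0 0 0;0 0 -0.5 0 0 0;0 0 -0.3 0 0 0;0 0 -0.15 0 0 0;0 0 -0.1 0 0 0;0 0 -0.03 0 0 0;0 0 0 0 0 0;0 0 0 0 0 0;0 0 0 0 0 0"}}

```text
time_s: 33.3
tcp_pos: [0.5362, -0.2464, 0.0208]
ee_rot: [[0.998, -0.065, 0.001], [-0.065, -0.998, -0.0], [0.001, 0.0, -1.0]]
wrist_force: [-0.6, -0.8, -0.5]
gripper_width: 0.23
gripper_force: 30.0
```

Request:
{"fn": "play_rows", "kwargs": {"commands": "0 0 -0.02 0 0 0;0 0 0 0 0 0;0 0 0 0 0 0;0 0 0 0 0 0"}}

```text
time_s: 33.7
tcp_pos: [0.5362, -0.2464, 0.02]
ee_rot: [[0.998, -0.064, 0.0], [-0.064, -0.998, -0.0], [0.001, 0.0, -1.0]]
wrist_force: [0.9, 0.1, 2.4]
gripper_width: 0.23
gripper_force: 30.0
```

Request:
{"fn": "play_rows", "kwargs": {"commands": "0 0 -0.01 0 0 0;0 0 0 0 0 0;0 0 0 0 0 0"}}

```text
time_s: 34.0
tcp_pos: [0.5362, -0.2464, 0.02]
ee_rot: [[0.998, -0.064, 0.001], [-0.064, -0.998, -0.0], [0.001, 0.0, -1.0]]
wrist_force: [-1.0, 1.0, 4.7]
gripper_width: 0.223
gripper_force: 30.0
```

Request:
{"fn": "play_rows", "kwargs": {"commands": "0 0 0 0 0 0;0 0 0 0 0 0;0 0 0 0 0 0;0 0 0 0 0 0", "grip": 31}}

```text
time_s: 34.4
tcp_pos: [0.5357, -0.2463, 0.019]
ee_rot: [[0.998, -0.065, -0.001], [-0.065, -0.998, 0.0], [-0.001, -0.0, -1.0]]
wrist_force: [0.3, 0.1, -0.4]
gripper_width: 0.351
gripper_force: 0.0
```

Request:
{"fn": "play_rows", "kwargs": {"commands": "0 0 0.2 0 0 0;0 0 0.5 0 0 0;0 0 0.8 0 0 0;0 0 0.8 0 0 0;0 0 0.8 0 0 0;0 0 0.8 0 0 0;-0.5 0 0.8 0 0 0;-0.9 0 0.5 0 0 0;-0.9 0 0 0 0 0;-0.9 0 0 0 0 0;-0.5 0 0 0 0 0;0 0 0 0 0 0;0 0 0 0 0 0"}}

```text
time_s: 35.7
tcp_pos: [0.4257, -0.2466, 0.176]
ee_rot: [[0.998, -0.064, 0.001], [-0.064, -0.998, -0.001], [0.002, 0.001, -1.0]]
wrist_force: [0.6, -0.0, -0.3]
gripper_width: 0.359
gripper_force: 0.0
```

```bash
python3 - <<'E'
from station import r,cams
from h import *
look(cams,r,"wrist","pics/w12.png")
print(); look(cams,r,"scene","pics/s12.png")
E
```

```text
[ 74   0 334 184] [ 514. -214.] [268. 153.] 86.3 [0.0318 0.0332] [51. 59. 76.]
[115   0  59 144] [ 536. -124.] [ 47. 115.] 88.0 [0.0357 0.0373] [ 61.  89. 125.]
[191   0  34 142] [ 534. -184.] [ 24. 113.] 86.5 [0.0362 0.0375] [ 59.  89. 131.]
[250   0  57  27] [ 577. -248.] [46. 19.] 86.5 [0.0265 0.0276] [ 95. 126. 151.]
[336   0  31 157] [ 520. -305.] [ 21. 126.] 86.6 [0.0364 0.0375] [ 55.  84. 128.]
[267  13  27 101] [ 537. -247.] [22. 80.] 85.3 [0.0364 0.0376] [ 65.  99. 142.]
[253 104  53  25] [ 495. -243.] [46. 20.] 86.3 [0.0266 0.0276] [108. 143. 170.]
[186 133  54  23] [ 474. -182.] [47. 20.] 86.3 [0.0265 0.0275] [103. 135. 160.]
[320 146  52  23] [ 455. -301.] [46. 20.] 86.5 [0.0266 0.0276] [107. 138. 164.]
tcp [ 426.  -246.5  175.8] yaw -3.68 zax [ 0.001 -0.001 -1.   ] t 35.75 0.35480456522157117

[335  90  54  30] [31.  6.] [ 93. 144.] 14.9 [0.0306 0.0421] [109. 134. 147.]
[  0 107  62  68] [ 514. -690.] [229.  12.] 0.7 [0.0313 0.0421] [ 4.  7. 36.]
[110 164 148 116] [ 537. -216.] [271. 202.] 86.6 [0.0299 0.0351] [22. 42. 73.]
[152 192  45  43] [ 535. -245.] [ 49. 106.] 86.1 [0.0285 0.037 ] [ 38.  73. 115.]
[167 196  56  59] [ 540. -186.] [ 49. 153.] 88.1 [0.0319 0.037 ] [ 33.  67. 112.]
[193 210  49  53] [ 544. -127.] [ 49. 129.] 86.1 [0.0308 0.0369] [ 37.  72. 117.]
[310 270  48  17] [524. 144.] [ 12. 102.] 9.2 [0.021  0.0236] [ 20.  62. 118.]
[286 295  70  34] [606. 151.] [ 12. 149.] 0.3 [0.0213 0.0236] [ 18.  58. 114.]
[156 353  93  67] [839.  20.] [123. 168.] 26.9 [0.029  0.0331] [  4.  65. 193.]
tcp [ 426.1 -246.5  175.5] yaw -3.68 zax [ 0.001 -0.    -1.   ] t 35.8 0.353115613506433
```

View pics/w12.png

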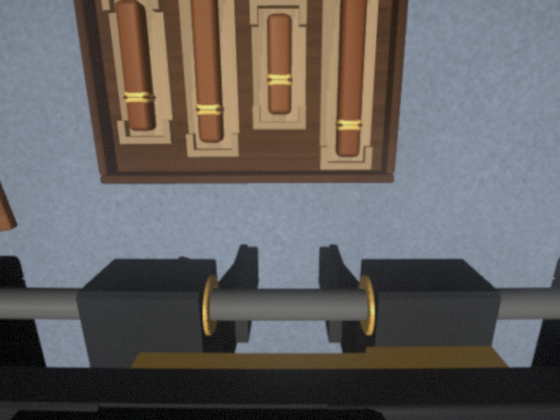

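View pics/s12.png

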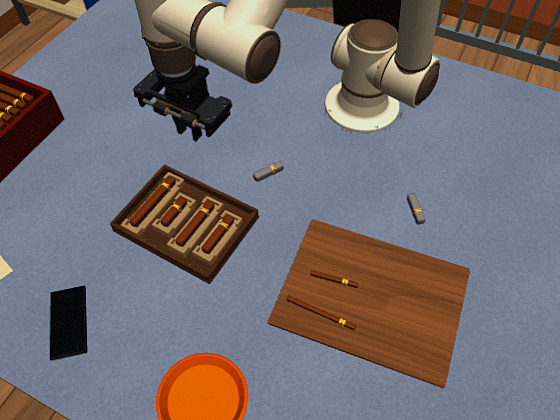

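All four lie flat within their stops, the slim cigars and grey look-alikes have not moved, and the robot is clear.

```bash
python3 -c "
from station import r
print(r.finish_job())"
```

```text
the job is handed in; nothing more can be done
None
```

I handed the job in at about 36 s: all four thick cigars lie flat in their own cradles between the end stops, and the slim cigars and grey look-alikes were left where they were.

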